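# Weigh the tin of limes on the hand scale

### The arm

A 6-joint arm with a two-finger parallel gripper is mounted at the origin on the work surface. World frame = base frame: x ahead of the robot, y to its left, z up, the work surface at z = 0. Lengths are in m, angles in degrees, forces in N, time in s.
With the tool pointing down it reaches from about 0.35 to 0.8 m from the base axis. Payload 7.3 kg.
Tool frame: the origin (TCP) lies between the finger pads; the fingertips stand robot.nose_length ahead of it and the grasp point (between the pads) lies 8 mm behind it (robot.nose_length is the distance from the TCP to the fingertips, in m); y points along the fingers, z is the direction in which the jaws open and shut, and the axes are right-handed (so a half turn about y gives the same grasp; the last joint's range is limited). The gripper opens to 85 mm and grips with 20 to 120 N. Pads are 22 mm wide; open, the fingers measure 114 mm over their backs; the gripper's body (76 mm by 85 mm) begins 54 mm behind the grasp point. The pads swing forward as they close: fully open they stand 13 mm farther back than shut.
Start: joints at [-83.48, 19.595, 87.324, -0, 73.075, -8.365], TCP at [0.135, -0.507, 0.242] pointing down, gripper open.
Joint ranges: [-145.02, 145.02], [-44.19, 115.74], [2.07, 154.8], [-57.11, 237.11], [16.16, 152.29], [-177.93, 177.93]. Speed limits (degrees/s): [147.25, 147.25, 180, 180, 180, 180].

### API

Orientations are given as a 3x3 rotation matrix whose columns are the frame's x, y, z axes.
In Python, from cell import robot, vision gives the robot as it stands.
- The arm moves only by the shell command python3 -m creep 'ROWS'. ROWS is JSON, a list of rows, each an object of numbers: "claw": the closure, from 0 (fully open) to 1 (shut); "x", "y", "z": the shift along the world's x, y, z in cm; "wx", "wy", "wz": the turn, a rotation vector about the world's x, y, z in rad. A call has 1 to 10 rows; each row shifts and turns the commanded pose from where the row before left it; what a row does not reach is not made up. A row lasts 1/10 s, in which the tool goes at most 50 mm and 8.59 degrees, less where a joint would pass 70% of its speed; a pose out of reach is approached as far as the arm can. A call with a gripper value outside its range is refused whole. The fingers move at their own pace and stop on an object; the grip force is fixed at half the most. Time passes only in rows, so rows that do not move let the fingers close. It gives the time, the measured TCP pose, the force and the opening at its end, in the units of the state.
- robot.get_obs(): the state, without advancing time (a new reading comes with each control period).
- vision.read_camera(name): name is "scene" or "top" or "wrist"; returns a dict with "frame" (420x560x3 uint8, red, green, blue), "fx", "fy", "cx", "cy" (pixels), "R" (3x3) and "t" (3): a world point X has camera coordinates R X + t. Camera axes: x right, y down, z forward; pixel columns grow to the right and rows downward; lengths in m; the calibration is good to about 2 mm. A picture is of the moment at which its call begins. There is no depth.
- robot.sign_off(): hands the job in, once; it reports no verdict.
The state is a dict: "t": time; "qpos": joint angles; "joint_velocities": joint speeds; "joint_torque": joint torques, N m; "tcp_pos": TCP position; "tcp_rot": TCP orientation; "wrist_force": force on the tool from outside, world axes, zero at the start; "torque": the same for the moment, N m; "grip_width": finger opening in m.
Only numpy, scipy, OpenCV 4.12 (cv2) and the standard library are available. Lean on these libraries where they do the work, as an engineer would, in place of code of your own. Each camera call takes 0.05 s, during which the arm holds its last target. There are 200 camera calls.

### The job

Weigh the rectangular tin of limes: take the hand scale on it by its black handle, lift until the tin hangs a good 5 cm clear of the table and let it hang there still for two seconds. Then set it down gently, upright, in the middle of the wooden board with the scale's spring slack again, and let go. Leave the round bowl with its own scale alone.

Things in the scene. Friction and masses are not known exactly. Their poses are not given: they have to be found in the camera images.
- tin: rectangular open steel tin of limes, 130 (x) x 90 (y) x 55 mm high, 0.36 to 0.64 kg, loose. Origin: centre of its underside, z up. A wire bail arches over it along x, up to 108 mm; a hand scale stands on the bail's middle. Its black handle, a level bar 80 (along tin x) x 20 (y) x 20 mm high, is centred 210 mm straight above the origin while the spring is slack; 12 mm neck below, down to 170 mm
- tin_scale (a joint): stretch of the tin's hand scale in m: 0 slack (handle lowest), at most 0.045. The handle rises from the tin by this much, straight up; it cannot tip or turn on the tin. Spring 0.2 N per mm: the hanging tin stretches it 17 to 32 mm. Scale 0.12 kg; its housing (28 mm thick, with a 42 mm white dial) spans 120 to 170 mm above the tin's underside when slack
- board: fixed wooden board lying flat on the table between the tin and the bowl, 280 (x) x 240 (y) x 18 mm thick. Origin at the centre of its underside, so its top is 18 mm above the origin
- bowl: round steel bowl of limes, 140 mm across, 55 mm high, with the same bail and hand scale, 220 mm high in all; not to be weighed. Origin: centre of its underside. The tin and the bowl stand on opposite sides (left and right) of the board, either way round
Not all that is in view belongs to the job. Leave any blue or purple look-alike of the tin alone.

How it is judged:
By the outcome, as a careful person would: the job done as asked, in the order asked, and still so for the second after the job is handed in, with the robot touching nothing.
It also fails if it takes over 53 s, if anything falls off the work surface, if the arm or the gripper's body presses on something with over 40 N, if the wrist force passes 120 N, or if a joint passes its speed limit or range.

## Working session

There is one attempt and no reset: what is moved stays moved. The work goes in short steps, Python scripts to look and compute and a shell command to move; the robot and the scene stay as the last step left them, time stands still between calls to the robot, and variables do not carry over. Pictures are saved under pics/ and viewed, about 8 in all and at most 12, crops included, and the job is handed in when it is done.

```bash
mkdir -p pics; cat > h.py <<'E'
from cell import robot, vision
import cv2, numpy as np
def snap(n,f):
    d=vision.read_camera(n); np.savez('pics/'+f+'.npz',**{k:np.array(v) for k,v in d.items()})
    cv2.imwrite('pics/'+f+'.png',d['frame'][:,:,::-1]); return d
def load(f): return np.load('pics/'+f+'.npz')
def ray(d,u,v):
    R=np.array(d['R']);t=np.array(d['t']);c=-R.T@t
    return c,R.T@np.array([(u-d['cx'])/d['fx'],(v-d['cy'])/d['fy'],1])
def atz(d,u,v,z):
    c,r=ray(d,u,v); return c+r*(z-c[2])/r[2]
def proj(d,X):
    p=np.array(d['R'])@np.array(X)+np.array(d['t']); return (d['fx']*p[0]/p[2]+d['cx'],d['fy']*p[1]/p[2]+d['cy'])
E
python3 - <<'E'
from h import *
np.set_printoptions(precision=4,suppress=True)
a=snap('scene','s0');b=snap('top','t0')
for d in(a,b):print(d['fx'],d['cx'],d['cy'],-np.array(d['R']).T@np.array(d['t']))
o=robot.get_obs();print(o,robot.nose_length)
E
```

```text
482.91859425986746 274.477392366358 212.4842013710961 [1.0586 0.1456 1.2196]
464.30698750355856 269.4464527052948 208.58946189020037 [ 0.3268 -0.1864  1.5822]
{'t': 0.1, 'qpos': array([-83.4816,  19.6313,  87.3696,  -0.0021,  73.0754,  -8.3672]), 'joint_velocities': array([ 0.044 , -0.079 , -0.1361,  0.0668,  0.059 ,  0.0067]), 'joint_torque': array([  0.0006, -43.445 , -24.6488,  -0.0002,   0.0047,  -0.    ]), 'tcp_pos': array([ 0.1348, -0.5071,  0.2417]), 'tcp_rot': array([[-0.9664, -0.0002,  0.2569],
       [-0.2569,  0.0013, -0.9664],
       [-0.0002, -1.    , -0.0013]]), 'wrist_force': array([ 0.1572, -0.3964, -0.1813]), 'torque': array([-0.0264,  0.0344,  0.0595]), 'grip_width': 0.08547243617579219} 0.011
```

View pics/s0.png

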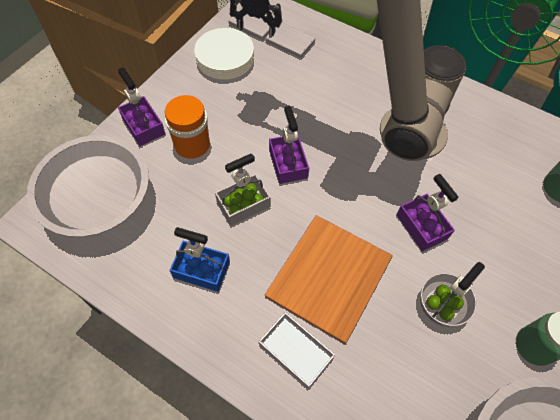

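View pics/t0.png

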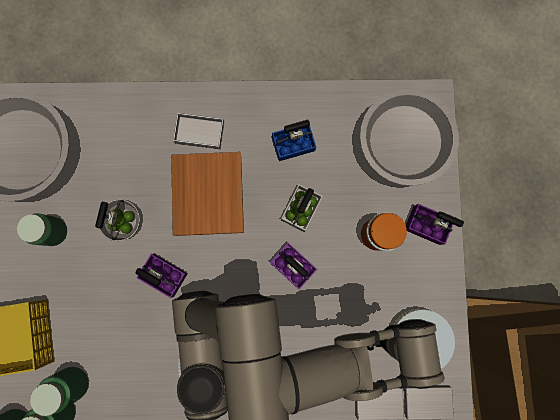

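Tins: the steel one with limes is at scene (243,195) / top (300,207). The look-alikes are blue at scene (200,262) and purple at (140,115), (289,158) and (425,220). The round bowl is at (447,300). Only the first is rectangular steel with green limes, and I'll confirm that in a crop.

```bash
python3 - <<'E'
from h import *
a=cv2.imread('pics/s0.png')[140:230,200:290];b=cv2.imread('pics/t0.png')[172:242,265:335]
a=cv2.resize(a,(400,400),interpolation=cv2.INTER_CUBIC);b=cv2.resize(b,(400,400),interpolation=cv2.INTER_CUBIC)
cv2.imwrite('pics/c0.png',np.hstack([a,b]))
E
```

```text
(no output)
```

View pics/c0.png

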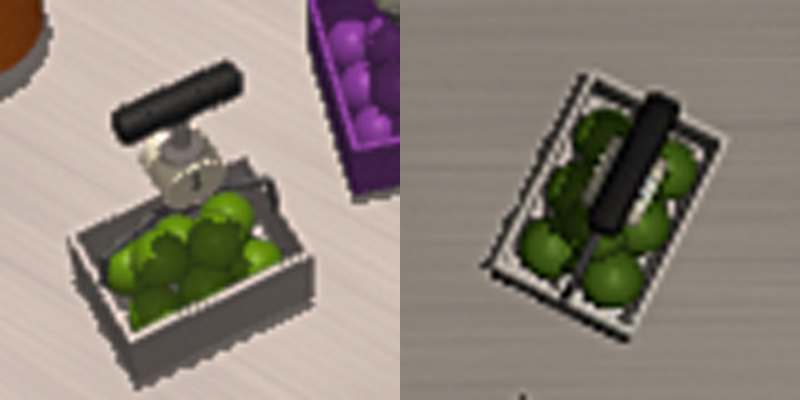

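The crop confirms a steel tin with green limes, a white-dial scale and a black handle. Next I'll measure the poses.

```bash
python3 - <<'E'
from h import *
np.set_printoptions(precision=4,suppress=True)
T=load('t0');S=load('s0')
ft=lambda x,y:(265+x/5.714-.4,172+y/5.714-.4)
fs=lambda x,y:(200+x/4.444-.4,140+y/4.444-.4)
c=np.array([atz(T,*ft(*p),.055) for p in[(187,75),(322,142),(232,340),(88,265)]])
print('rim',c,c.mean(0),[np.linalg.norm(c[i]-c[i-1]) for i in range(4)])
h=np.array([atz(T,*ft(*p),.217) for p in[(258,97),(207,228)]]);print('handle top',h,h.mean(0),np.linalg.norm(h[0]-h[1]))
hs=np.array([atz(S,*fs(*p),.21) for p in[(122,126),(233,80)]]);print('handle scene',hs,hs.mean(0))
# triangulate handle centre
c1,r1=ray(T,*ft(232.5,162.5));c2,r2=ray(S,*fs(177,103))
A=np.stack([r1,-r2],1);s=np.linalg.lstsq(A,c2-c1,rcond=None)[0];print('tri',c1+s[0]*r1,c2+s[1]*r2)
for d in(c[1:3],c[[0,3]],h,hs):
  v=d[0]-d[1];print('ang',np.degrees(np.arctan2(v[1],v[0])))
# board by colour
for d in(T,S):
  f=d['frame'];m=cv2.inRange(cv2.cvtColor(f,cv2.COLOR_RGB2HSV),(5,120,90),(20,255,255))
  n,l,st,ce=cv2.connectedComponentsWithStats(m)
  for i in range(1,n):
    if st[i,4]>2000:
      q=cv2.approxPolyDP(cv2.convexHull(np.argwhere(l==i)[:,::-1].astype(np.int32)),6,True)[:,0]
      if st[i,0]>150 and st[i,0]<300 and len(q)==4:
        P=np.array([atz(d,*p,.018) for p in q]);print('board',q.tolist(),P,P.mean(0),[np.linalg.norm(P[k]-P[k-1]) for k in range(4)])
E
```

```text
rim [[ 0.5904 -0.2858  0.055 ]
 [ 0.5501 -0.3637  0.055 ]
 [ 0.4353 -0.3091  0.055 ]
 [ 0.4795 -0.2266  0.055 ]] [ 0.5138 -0.2963  0.055 ] [np.float64(0.12564401907032977), np.float64(0.08766311614982304), np.float64(0.12714426535734505), np.float64(0.09359454698475254)]
handle top [[ 0.5504 -0.3121  0.217 ]
 [ 0.482  -0.2842  0.217 ]] [ 0.5162 -0.2981  0.217 ] 0.07388454016482393
handle scene [[ 0.5449 -0.3166  0.21  ]
 [ 0.4841 -0.2824  0.21  ]] [ 0.5145 -0.2995  0.21  ]
tri [ 0.5166 -0.2984  0.2133] [ 0.5166 -0.2984  0.2133]
ang -25.43455088900134
ang -28.11189478546552
ang -22.131539055465304
ang -29.383970069365084
board [[242, 231], [173, 234], [171, 155], [240, 153]] [[ 0.4404 -0.0988  0.018 ]
 [ 0.4326  0.1336  0.018 ]
 [ 0.7046  0.1445  0.018 ]
 [ 0.7094 -0.0928  0.018 ]] [0.5717 0.0216 0.018 ] [np.float64(0.26904212480114165), np.float64(0.23259706801321894), np.float64(0.27222984495958924), np.float64(0.23733640489886154)]
board [[391, 255], [345, 342], [265, 295], [315, 216]] [[ 0.4315  0.1328  0.018 ]
 [ 0.7064  0.1429  0.018 ]
 [ 0.7144 -0.0901  0.018 ]
 [ 0.4422 -0.1014  0.018 ]] [0.5736 0.021  0.018 ] [np.float64(0.23452737400527973), np.float64(0.2751374375590553), np.float64(0.23319117696460526), np.float64(0.2725086816768703)]
```

```bash
python3 -m creep '[{"claw":0,"z":4},{"claw":0,"z":4},{"claw":0,"z":4},{"claw":0,"x":3,"y":1.5,"wz":-0.1},{"claw":0,"x":3,"y":1.5,"wz":-0.1},{"claw":0,"x":3,"y":1.5,"wz":-0.1},{"claw":0,"x":3,"y":1.5,"wz":-0.1},{"claw":0,"x":3,"y":1.5,"wz":-0.1},{"claw":0,"x":3,"y":1.5,"wz":-0.1},{"claw":0,"x":3,"y":1.5,"wz":-0.1}]'
python3 -m creep '[{"claw":0,"x":4,"y":2.5,"wz":-0.023},{"claw":0,"x":4,"y":2.5},{"claw":0,"x":4,"y":2.5},{"claw":0,"x":3,"y":1.9},{"claw":0,"x":2,"y":1},{"claw":0},{"claw":0},{"claw":0}]'
python3 - <<'E'
from h import *
np.set_printoptions(precision=4,suppress=True)
snap('wrist','w0'); o=robot.get_obs();print(o['t'],o['tcp_pos'],o['tcp_rot'],o['qpos'],o['wrist_force'])
E
```

```text
0.15 [ 0.1348 -0.5071  0.2418] [[-0.9664 -0.0002  0.2569]
 [-0.2569  0.0012 -0.9664]
 [-0.0002 -1.     -0.0012]] [-83.4798  19.6258  87.3636  -0.0013  73.0782  -8.3664] [ 0.5863  0.0813 -0.5172]validation failed for argument at $[0]...
validation failed for argument at $[0]...
```

View pics/w0.png

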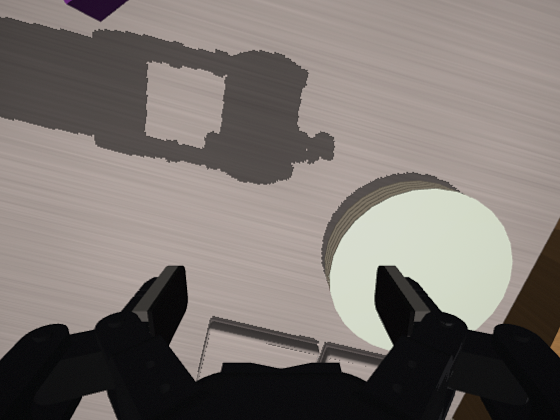

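The robot has not moved, because the rows were refused. I'll try one row with every key.

```bash
python3 -m creep '[{"claw":0,"x":0,"y":0,"z":2,"wx":0,"wy":0,"wz":0}]'; python3 -m creep --help | head -20
```

```text
t: 0.25
tcp_pos: [0.1347, -0.5059, 0.2599]
tcp_rot: [[-0.966, -0.001, 0.257], [-0.257, 0.006, -0.966], [-0.001, -1.0, -0.006]]
wrist_force: [-0.1, -0.4, 0.8]
grip_width: 0.0858invalid input: not JSON, or not a number
```

All seven keys are required.

```bash
python3 -m creep '[{"claw":0,"x":0,"y":0,"z":4,"wx":0,"wy":0,"wz":0},{"claw":0,"x":0,"y":0,"z":4,"wx":0,"wy":0,"wz":0},{"claw":0,"x":0,"y":0,"z":2,"wx":0,"wy":0,"wz":0},{"claw":0,"x":3,"y":1.5,"z":0,"wx":0,"wy":0,"wz":-0.1},{"claw":0,"x":3,"y":1.5,"z":0,"wx":0,"wy":0,"wz":-0.1},{"claw":0,"x":3,"y":1.5,"z":0,"wx":0,"wy":0,"wz":-0.1},{"claw":0,"x":3,"y":1.5,"z":0,"wx":0,"wy":0,"wz":-0.1},{"claw":0,"x":3,"y":1.5,"z":0,"wx":0,"wy":0,"wz":-0.1},{"claw":0,"x":3,"y":1.5,"z":0,"wx":0,"wy":0,"wz":-0.1},{"claw":0,"x":3,"y":1.5,"z":0,"wx":0,"wy":0,"wz":-0.1}]'
```

```text
t: 1.25
tcp_pos: [0.346, -0.4015, 0.3621]
tcp_rot: [[-0.903, -0.0, -0.43], [0.43, 0.0, -0.903], [0.0, -1.0, -0.0]]
wrist_force: [-0.2, -0.8, 0.2]
grip_width: 0.0854
```

```bash
python3 -m creep '[{"claw":0,"x":4,"y":2.5,"z":0,"wx":0,"wy":0,"wz":-0.02},{"claw":0,"x":4,"y":2.5,"z":0,"wx":0,"wy":0,"wz":0},{"claw":0,"x":4,"y":2.5,"z":0,"wx":0,"wy":0,"wz":0},{"claw":0,"x":3,"y":2,"z":-2,"wx":0,"wy":0,"wz":0},{"claw":0,"x":1.8,"y":0.8,"z":-2,"wx":0,"wy":0,"wz":0},{"claw":0,"x":0,"y":0,"z":-1,"wx":0,"wy":0,"wz":0},{"claw":0,"x":0,"y":0,"z":0,"wx":0,"wy":0,"wz":0},{"claw":0,"x":0,"y":0,"z":0,"wx":0,"wy":0,"wz":0}]'
python3 - <<'E'
from h import *
np.set_printoptions(precision=4,suppress=True)
d=snap('wrist','w1'); o=robot.get_obs();print(o['t'],o['tcp_pos'],o['tcp_rot'],o['qpos'],o['wrist_force'])
print('exp handle ends',proj(d,[.550,-.316,.22]),proj(d,[.480,-.280,.22]),proj(d,[.515,-.298,.22]))
E
```

```text
t: 2.05
tcp_pos: [0.5123, -0.3001, 0.3129]
tcp_rot: [[-0.896, 0.0, -0.445], [0.445, -0.001, -0.896], [-0.0, -1.0, 0.0]]
wrist_force: [-0.3, 0.4, 0.4]
grip_width: 0.0851
2.1 [ 0.5123 -0.3004  0.3135] [[-0.8953  0.001  -0.4454]
 [ 0.4454 -0.0012 -0.8953]
 [-0.0014 -1.      0.0007]] [-37.7638  24.7474  68.3071  -0.0207  86.8587  78.6843] [0.5119 0.9437 1.4217]
exp handle ends (np.float64(277.8803285378222), np.float64(162.58983999507967)) (np.float64(276.80851507074965), np.float64(264.9603933048844)) (np.float64(277.3188604397442), np.float64(216.21652190554215))
```

View pics/w1.png

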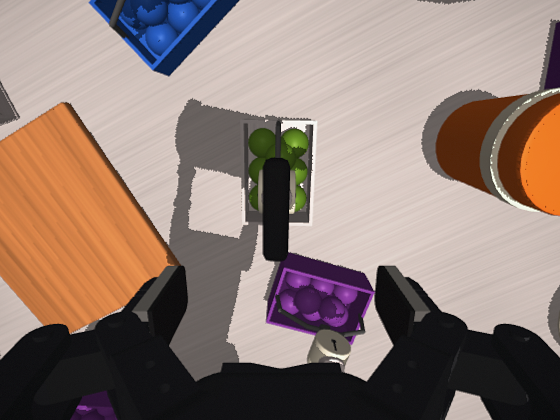

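The wrist view shows the handle upright from (276,158) to (275,261), within 4 px of where I predicted, between the pads and well aligned. The purple tin at (320,300) is lower and outside the fingers' path. Next: descend and grip.

```bash
python3 -m creep '[{"claw":0,"x":0.4,"y":0.2,"z":-2,"wx":0,"wy":0,"wz":0},{"claw":0,"x":0,"y":0,"z":-2,"wx":0,"wy":0,"wz":0},{"claw":0,"x":0,"y":0,"z":-2,"wx":0,"wy":0,"wz":0},{"claw":0,"x":0,"y":0,"z":-2,"wx":0,"wy":0,"wz":0},{"claw":0,"x":0,"y":0,"z":-2,"wx":0,"wy":0,"wz":0},{"claw":0,"x":0,"y":0,"z":-1.1,"wx":0,"wy":0,"wz":0},{"claw":0,"x":0,"y":0,"z":0,"wx":0,"wy":0,"wz":0},{"claw":0,"x":0,"y":0,"z":0,"wx":0,"wy":0,"wz":0}]'
python3 -m creep '[{"claw":0.3,"x":0,"y":0,"z":0,"wx":0,"wy":0,"wz":0},{"claw":0.5,"x":0,"y":0,"z":0,"wx":0,"wy":0,"wz":0},{"claw":0.6,"x":0,"y":0,"z":0,"wx":0,"wy":0,"wz":0},{"claw":0.7,"x":0,"y":0,"z":0,"wx":0,"wy":0,"wz":0},{"claw":0.8,"x":0,"y":0,"z":0,"wx":0,"wy":0,"wz":0},{"claw":1,"x":0,"y":0,"z":0,"wx":0,"wy":0,"wz":0},{"claw":1,"x":0,"y":0,"z":0,"wx":0,"wy":0,"wz":0},{"claw":1,"x":0,"y":0,"z":0,"wx":0,"wy":0,"wz":0}]'
```

```text
t: 2.9
tcp_pos: [0.5171, -0.2981, 0.2026]
tcp_rot: [[-0.896, 0.001, -0.445], [0.445, -0.001, -0.896], [-0.002, -1.0, 0.0]]
wrist_force: [-0.1, -0.5, 0.6]
grip_width: 0.0854
t: 3.7
tcp_pos: [0.5171, -0.2976, 0.2016]
tcp_rot: [[-0.896, 0.001, -0.444], [0.444, -0.001, -0.896], [-0.001, -1.0, 0.0]]
wrist_force: [0.6, -1.6, 3.7]
grip_width: 0.0189
```

```bash
python3 -m creep '[{"claw":1,"x":0,"y":0,"z":0.5,"wx":0,"wy":0,"wz":0},{"claw":1,"x":0,"y":0,"z":0.5,"wx":0,"wy":0,"wz":0},{"claw":1,"x":0,"y":0,"z":0.5,"wx":0,"wy":0,"wz":0},{"claw":1,"x":0,"y":0,"z":0.5,"wx":0,"wy":0,"wz":0},{"claw":1,"x":0,"y":0,"z":0.5,"wx":0,"wy":0,"wz":0},{"claw":1,"x":0,"y":0,"z":0.5,"wx":0,"wy":0,"wz":0},{"claw":1,"x":0,"y":0,"z":0.5,"wx":0,"wy":0,"wz":0},{"claw":1,"x":0,"y":0,"z":0.5,"wx":0,"wy":0,"wz":0},{"claw":1,"x":0,"y":0,"z":0.5,"wx":0,"wy":0,"wz":0},{"claw":1,"x":0,"y":0,"z":0.5,"wx":0,"wy":0,"wz":0}]'
python3 -m creep '[{"claw":1,"x":0,"y":0,"z":0.8,"wx":0,"wy":0,"wz":0},{"claw":1,"x":0,"y":0,"z":0.8,"wx":0,"wy":0,"wz":0},{"claw":1,"x":0,"y":0,"z":0.8,"wx":0,"wy":0,"wz":0},{"claw":1,"x":0,"y":0,"z":0.8,"wx":0,"wy":0,"wz":0},{"claw":1,"x":0,"y":0,"z":0.8,"wx":0,"wy":0,"wz":0},{"claw":1,"x":0,"y":0,"z":0.8,"wx":0,"wy":0,"wz":0},{"claw":1,"x":0,"y":0,"z":0.5,"wx":0,"wy":0,"wz":0},{"claw":1,"x":0,"y":0,"z":0.3,"wx":0,"wy":0,"wz":0},{"claw":1,"x":0,"y":0,"z":0.2,"wx":0,"wy":0,"wz":0},{"claw":1,"x":0,"y":0,"z":0,"wx":0,"wy":0,"wz":0}]'
python3 -m creep '[{"claw":1,"x":0,"y":0,"z":0,"wx":0,"wy":0,"wz":0},{"claw":1,"x":0,"y":0,"z":0,"wx":0,"wy":0,"wz":0},{"claw":1,"x":0,"y":0,"z":0,"wx":0,"wy":0,"wz":0},{"claw":1,"x":0,"y":0,"z":0,"wx":0,"wy":0,"wz":0},{"claw":1,"x":0,"y":0,"z":0,"wx":0,"wy":0,"wz":0}]'
python3 - <<'E'
from h import *
snap('scene','s1');snap('scene','s1b'); f=load('s1')['frame'][90:230,180:330,::-1]
cv2.imwrite('pics/c1.png',cv2.resize(f,(600,560),interpolation=cv2.INTER_CUBIC))
E
```

```text
t: 4.7
tcp_pos: [0.5169, -0.2974, 0.2518]
tcp_rot: [[-0.896, -0.0, -0.444], [0.444, -0.0, -0.896], [0.0, -1.0, 0.0]]
wrist_force: [0.5, 0.4, -5.1]
grip_width: 0.0193
t: 5.7
tcp_pos: [0.5169, -0.2974, 0.3094]
tcp_rot: [[-0.896, 0.0, -0.444], [0.444, -0.0, -0.896], [-0.0, -1.0, 0.0]]
wrist_force: [-0.6, 0.5, -4.4]
grip_width: 0.0193
t: 6.2
tcp_pos: [0.5169, -0.2974, 0.3093]
tcp_rot: [[-0.896, -0.0, -0.444], [0.444, -0.0, -0.896], [0.0, -1.0, 0.0]]
wrist_force: [0.7, -0.0, -5.3]
grip_width: 0.0194
```

View pics/c1.png

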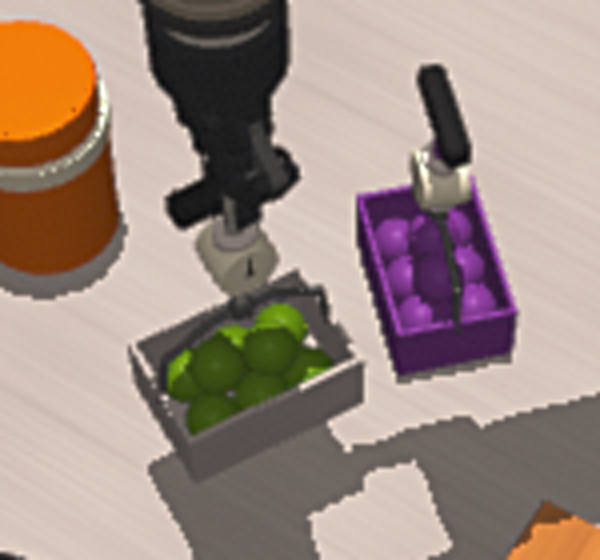

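The crop shows the tin hanging level and clear, with its shadow detached and its bottom corner at about scene (229,210). Now I'll hold still for over 2 s and work out the clearance.

```bash
for i in 1 2 3; do python3 -m creep '[{"claw":1,"x":0,"y":0,"z":0,"wx":0,"wy":0,"wz":0},{"claw":1,"x":0,"y":0,"z":0,"wx":0,"wy":0,"wz":0},{"claw":1,"x":0,"y":0,"z":0,"wx":0,"wy":0,"wz":0},{"claw":1,"x":0,"y":0,"z":0,"wx":0,"wy":0,"wz":0},{"claw":1,"x":0,"y":0,"z":0,"wx":0,"wy":0,"wz":0},{"claw":1,"x":0,"y":0,"z":0,"wx":0,"wy":0,"wz":0},{"claw":1,"x":0,"y":0,"z":0,"wx":0,"wy":0,"wz":0},{"claw":1,"x":0,"y":0,"z":0,"wx":0,"wy":0,"wz":0},{"claw":1,"x":0,"y":0,"z":0,"wx":0,"wy":0,"wz":0},{"claw":1,"x":0,"y":0,"z":0,"wx":0,"wy":0,"wz":0}]' | grep -E 't:|force|pos'; done
python3 - <<'E'
from h import *
S=load('s1');snap('scene','s2');s2=load('s2')
a=np.radians(-26.4);ex=np.array([np.cos(a),np.sin(a)]);ey=np.array([-ex[1],ex[0]]);c=np.array([.517,-.298])
for z in(0,.05,.06,.07,.08,.09,.1):print(z,[np.round(proj(S,[*(c+sx*.065*ex+sy*.045*ey),z]),1).tolist() for sx,sy in((1,-1),(1,1))])
g=lambda d:d['frame'][150:215,205:275].astype(int)
print('change s1-s2',np.abs(g(S)-g(s2)).mean(),np.abs(g(S)-g(s2)).max())
E
```

```text
t: 7.3
tcp_pos: [0.5169, -0.2974, 0.3093]
tcp_rot: [[-0.896, -0.0, -0.444], [0.444, -0.0, -0.896], [0.0, -1.0, 0.0]]
wrist_force: [-0.0, 0.3, -4.7]
t: 8.3
tcp_pos: [0.5169, -0.2974, 0.3093]
tcp_rot: [[-0.896, -0.0, -0.444], [0.444, -0.0, -0.896], [0.0, -1.0, 0.0]]
wrist_force: [0.2, -0.9, -5.0]
t: 9.3
tcp_pos: [0.5169, -0.2974, 0.3093]
tcp_rot: [[-0.896, -0.0, -0.444], [0.444, -0.0, -0.896], [-0.0, -1.0, 0.0]]
wrist_force: [0.5, 1.1, -5.2]
0 [[216.1, 203.0], [230.7, 226.9]]
0.05 [[214.5, 194.2], [229.4, 218.5]]
0.06 [[214.1, 192.3], [229.2, 216.8]]
0.07 [[213.8, 190.5], [228.9, 215.1]]
0.08 [[213.4, 188.6], [228.7, 213.3]]
0.09 [[213.1, 186.7], [228.4, 211.5]]
0.1 [[212.7, 184.7], [228.1, 209.7]]
change s1-s2 1.0095970695970695 71
```

It hung still for more than 3 s with 8–9 cm of clearance and a load of about 5 N, which means a stretch of about 19 mm. Now the transfer to the board: +5.6 cm in x and +31.9 cm in y.

```bash
python3 -m creep '[{"claw":1,"x":0.3,"y":0.5,"z":0,"wx":0,"wy":0,"wz":0},{"claw":1,"x":0.3,"y":1,"z":0,"wx":0,"wy":0,"wz":0},{"claw":1,"x":0.3,"y":1.5,"z":0,"wx":0,"wy":0,"wz":0},{"claw":1,"x":0.3,"y":2,"z":0,"wx":0,"wy":0,"wz":0},{"claw":1,"x":0.3,"y":2,"z":0,"wx":0,"wy":0,"wz":0},{"claw":1,"x":0.3,"y":2,"z":0,"wx":0,"wy":0,"wz":0},{"claw":1,"x":0.3,"y":2,"z":0,"wx":0,"wy":0,"wz":0},{"claw":1,"x":0.3,"y":2,"z":0,"wx":0,"wy":0,"wz":0},{"claw":1,"x":0.3,"y":2,"z":0,"wx":0,"wy":0,"wz":0},{"claw":1,"x":0.3,"y":2,"z":0,"wx":0,"wy":0,"wz":0}]'
python3 -m creep '[{"claw":1,"x":0.3,"y":2,"z":0,"wx":0,"wy":0,"wz":0},{"claw":1,"x":0.3,"y":2,"z":0,"wx":0,"wy":0,"wz":0},{"claw":1,"x":0.3,"y":2,"z":0,"wx":0,"wy":0,"wz":0},{"claw":1,"x":0.3,"y":2,"z":0,"wx":0,"wy":0,"wz":0},{"claw":1,"x":0.3,"y":2,"z":0,"wx":0,"wy":0,"wz":0},{"claw":1,"x":0.3,"y":1.5,"z":0,"wx":0,"wy":0,"wz":0},{"claw":1,"x":0.3,"y":1.5,"z":0,"wx":0,"wy":0,"wz":0},{"claw":1,"x":0.3,"y":1,"z":0,"wx":0,"wy":0,"wz":0},{"claw":1,"x":0.2,"y":0.6,"z":0,"wx":0,"wy":0,"wz":0},{"claw":1,"x":0,"y":0.3,"z":0,"wx":0,"wy":0,"wz":0}]'
python3 -m creep '[{"claw":1,"x":0,"y":0,"z":0,"wx":0,"wy":0,"wz":0},{"claw":1,"x":0,"y":0,"z":0,"wx":0,"wy":0,"wz":0},{"claw":1,"x":0,"y":0,"z":0,"wx":0,"wy":0,"wz":0},{"claw":1,"x":0,"y":0,"z":0,"wx":0,"wy":0,"wz":0},{"claw":1,"x":0,"y":0,"z":0,"wx":0,"wy":0,"wz":0}]'
python3 - <<'E'
from h import *
snap('scene','s3'); f=load('s3')['frame'][140:360,240:480,::-1]
cv2.imwrite('pics/c3.png',cv2.resize(f,(600,550),interpolation=cv2.INTER_CUBIC))
E
```

```text
t: 10.35
tcp_pos: [0.5469, -0.125, 0.3095]
tcp_rot: [[-0.896, 0.0, -0.443], [0.443, 0.0, -0.896], [0.0, -1.0, -0.0]]
wrist_force: [-0.8, -0.5, -4.4]
grip_width: 0.019
t: 11.35
tcp_pos: [0.5731, 0.022, 0.3092]
tcp_rot: [[-0.896, -0.0, -0.444], [0.444, -0.0, -0.896], [0.0, -1.0, 0.0]]
wrist_force: [-0.3, -1.3, -5.2]
grip_width: 0.0191
t: 11.85
tcp_pos: [0.5729, 0.0213, 0.3094]
tcp_rot: [[-0.896, 0.0, -0.445], [0.445, -0.0, -0.896], [-0.0, -1.0, 0.0]]
wrist_force: [0.2, -0.5, -4.7]
grip_width: 0.0192
```

View pics/c3.png

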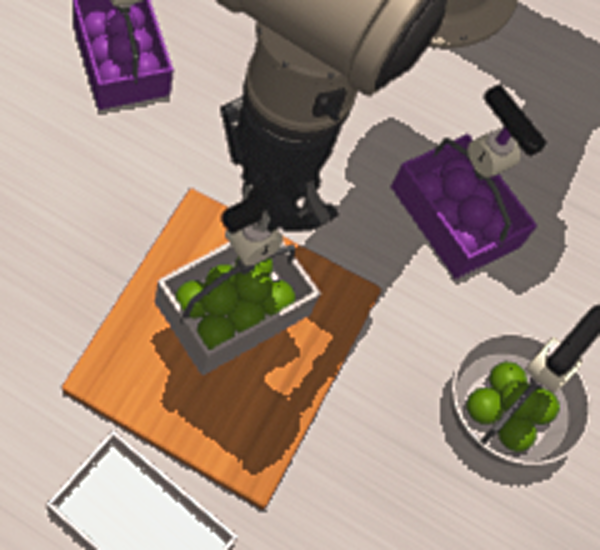

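The tin hangs over the middle of the board, level, with nothing near it. Lowering gently.

```bash
python3 -m creep '[{"claw":1,"x":0,"y":0,"z":-0.4,"wx":0,"wy":0,"wz":0},{"claw":1,"x":0,"y":0,"z":-0.8,"wx":0,"wy":0,"wz":0},{"claw":1,"x":0,"y":0,"z":-0.8,"wx":0,"wy":0,"wz":0},{"claw":1,"x":0,"y":0,"z":-0.8,"wx":0,"wy":0,"wz":0},{"claw":1,"x":0,"y":0,"z":-0.8,"wx":0,"wy":0,"wz":0},{"claw":1,"x":0,"y":0,"z":-0.6,"wx":0,"wy":0,"wz":0},{"claw":1,"x":0,"y":0,"z":-0.4,"wx":0,"wy":0,"wz":0},{"claw":1,"x":0,"y":0,"z":-0.4,"wx":0,"wy":0,"wz":0},{"claw":1,"x":0,"y":0,"z":-0.3,"wx":0,"wy":0,"wz":0},{"claw":1,"x":0,"y":0,"z":-0.3,"wx":0,"wy":0,"wz":0}]'
for i in 1 2; do python3 -m creep '[{"claw":1,"x":0,"y":0,"z":-0.15,"wx":0,"wy":0,"wz":0},{"claw":1,"x":0,"y":0,"z":-0.15,"wx":0,"wy":0,"wz":0},{"claw":1,"x":0,"y":0,"z":-0.15,"wx":0,"wy":0,"wz":0},{"claw":1,"x":0,"y":0,"z":-0.15,"wx":0,"wy":0,"wz":0},{"claw":1,"x":0,"y":0,"z":-0.15,"wx":0,"wy":0,"wz":0},{"claw":1,"x":0,"y":0,"z":-0.15,"wx":0,"wy":0,"wz":0},{"claw":1,"x":0,"y":0,"z":-0.15,"wx":0,"wy":0,"wz":0},{"claw":1,"x":0,"y":0,"z":-0.15,"wx":0,"wy":0,"wz":0},{"claw":1,"x":0,"y":0,"z":-0.15,"wx":0,"wy":0,"wz":0},{"claw":1,"x":0,"y":0,"z":-0.15,"wx":0,"wy":0,"wz":0}]'; done
```

```text
t: 12.9
tcp_pos: [0.573, 0.0216, 0.2533]
tcp_rot: [[-0.896, 0.0, -0.444], [0.444, -0.0, -0.896], [-0.0, -1.0, -0.0]]
wrist_force: [-0.8, -0.3, -4.4]
grip_width: 0.0192
t: 13.9
tcp_pos: [0.5729, 0.0216, 0.2382]
tcp_rot: [[-0.896, -0.0, -0.444], [0.444, -0.0, -0.896], [0.0, -1.0, 0.0]]
wrist_force: [-0.3, 0.1, -4.9]
grip_width: 0.0189
t: 14.9
tcp_pos: [0.5729, 0.0216, 0.2234]
tcp_rot: [[-0.896, 0.0, -0.444], [0.444, -0.0, -0.896], [-0.0, -1.0, 0.0]]
wrist_force: [-1.5, -0.5, -1.5]
grip_width: 0.0192
```

```bash
python3 -m creep '[{"claw":1,"x":0,"y":0,"z":-0.1,"wx":0,"wy":0,"wz":0},{"claw":1,"x":0,"y":0,"z":-0.1,"wx":0,"wy":0,"wz":0},{"claw":1,"x":0,"y":0,"z":-0.1,"wx":0,"wy":0,"wz":0},{"claw":1,"x":0,"y":0,"z":-0.05,"wx":0,"wy":0,"wz":0},{"claw":1,"x":0,"y":0,"z":0,"wx":0,"wy":0,"wz":0},{"claw":1,"x":0,"y":0,"z":0,"wx":0,"wy":0,"wz":0}]'
python3 -m creep '[{"claw":1,"x":0,"y":0,"z":-0.05,"wx":0,"wy":0,"wz":0},{"claw":1,"x":0,"y":0,"z":0,"wx":0,"wy":0,"wz":0},{"claw":1,"x":0,"y":0,"z":0,"wx":0,"wy":0,"wz":0}]'
```

```text
t: 15.5
tcp_pos: [0.5729, 0.0216, 0.2199]
tcp_rot: [[-0.896, -0.0, -0.444], [0.444, -0.0, -0.896], [-0.0, -1.0, 0.0]]
wrist_force: [-1.7, -0.5, -1.2]
grip_width: 0.0193
t: 15.8
tcp_pos: [0.5729, 0.0215, 0.2197]
tcp_rot: [[-0.896, 0.0, -0.444], [0.444, -0.0, -0.896], [-0.0, -1.0, 0.0]]
wrist_force: [-2.2, -0.7, 2.7]
grip_width: 0.019
```

The force has turned to +2.7 N, so the handle is at its lower stop and the spring is slack. Release in steps.

```bash
python3 -m creep '[{"claw":0.7,"x":0,"y":0,"z":0,"wx":0,"wy":0,"wz":0},{"claw":0.6,"x":0,"y":0,"z":0,"wx":0,"wy":0,"wz":0},{"claw":0.4,"x":0,"y":0,"z":0,"wx":0,"wy":0,"wz":0},{"claw":0.2,"x":0,"y":0,"z":0,"wx":0,"wy":0,"wz":0},{"claw":0,"x":0,"y":0,"z":0,"wx":0,"wy":0,"wz":0},{"claw":0,"x":0,"y":0,"z":0,"wx":0,"wy":0,"wz":0},{"claw":0,"x":0,"y":0,"z":0,"wx":0,"wy":0,"wz":0},{"claw":0,"x":0,"y":0,"z":0,"wx":0,"wy":0,"wz":0}]'
python3 -m creep '[{"claw":0,"x":0,"y":0,"z":1,"wx":0,"wy":0,"wz":0},{"claw":0,"x":0,"y":0,"z":2,"wx":0,"wy":0,"wz":0},{"claw":0,"x":0,"y":0,"z":2,"wx":0,"wy":0,"wz":0},{"claw":0,"x":0,"y":0,"z":2,"wx":0,"wy":0,"wz":0},{"claw":0,"x":0,"y":0,"z":2,"wx":0,"wy":0,"wz":0},{"claw":0,"x":0,"y":0,"z":2,"wx":0,"wy":0,"wz":0},{"claw":0,"x":0,"y":0,"z":1,"wx":0,"wy":0,"wz":0},{"claw":0,"x":0,"y":0,"z":0,"wx":0,"wy":0,"wz":0},{"claw":0,"x":0,"y":0,"z":0,"wx":0,"wy":0,"wz":0},{"claw":0,"x":0,"y":0,"z":0,"wx":0,"wy":0,"wz":0}]'
python3 - <<'E'
from h import *
d=snap('scene','s4'); f=load('s4')['frame'][140:360,240:480,::-1]
cv2.imwrite('pics/c4.png',cv2.resize(f,(600,550),interpolation=cv2.INTER_CUBIC))
a=np.radians(-26.4);ex=np.array([np.cos(a),np.sin(a)]);ey=np.array([-ex[1],ex[0]]);c=np.array([.573,.0216])
q=lambda p:np.round((np.array(proj(d,p))-[240,140])*2.5).tolist()
print('rim',[q([*(c+sx*.065*ex+sy*.045*ey),.073]) for sx,sy in((1,1),(1,-1),(-1,-1),(-1,1))],'bottom',q([*(c+.065*ex+.045*ey),.018]))
for s in(0,.01,.02):print('handle',s,[q([*(c+k*.04*ex),.228+s]) for k in(1,-1)])
E
```

```text
t: 16.6
tcp_pos: [0.5729, 0.0216, 0.2193]
tcp_rot: [[-0.896, 0.0, -0.444], [0.444, -0.0, -0.896], [-0.0, -1.0, 0.0]]
wrist_force: [0.2, -0.0, -0.2]
grip_width: 0.0856
t: 17.6
tcp_pos: [0.5725, 0.0216, 0.3381]
tcp_rot: [[-0.896, -0.002, -0.444], [0.444, 0.0, -0.896], [0.002, -1.0, 0.001]]
wrist_force: [0.2, -0.6, 0.2]
grip_width: 0.0854
rim [[201.0, 384.0], [153.0, 311.0], [257.0, 253.0], [307.0, 322.0]] bottom [196.0, 401.0]
handle 0 [[213.0, 271.0], [286.0, 231.0]]
handle 0.01 [[214.0, 267.0], [288.0, 227.0]]
handle 0.02 [[215.0, 262.0], [289.0, 222.0]]
```

View pics/c4.png

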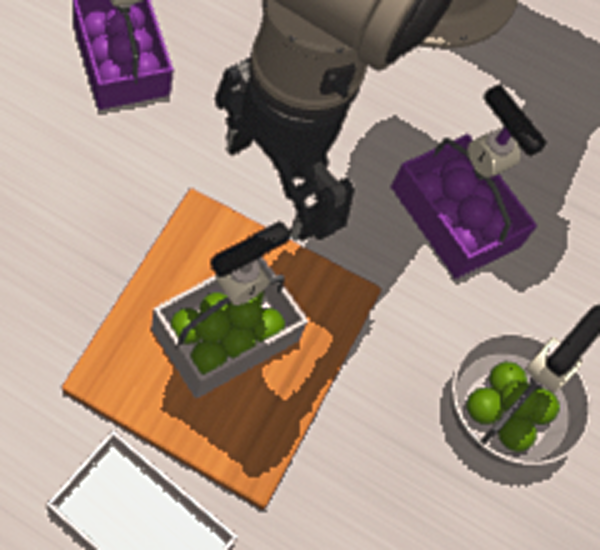

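The rim corners, bottom corner and handle ends match the predicted slack pose at the board centre to within about 6 crop px (under 4 mm). The tin is upright, the bowl is untouched and the gripper is clear.

```bash
python3 -c "
from cell import robot
print(robot.sign_off())"
```

```text
the job is handed in; nothing more can be done
None
```

I weighed the tin of limes and set it down upright in the middle of the board. The job was handed in at about 17.6 s, well under the 53 s limit.

- **Weighing:** I took the scale by its black handle and lifted until the tin hung about 8–9 cm clear. It hung still for over 3 s. The load was about 5 N, so the tin is roughly 0.39 kg.
- **Setting down:** I lowered until the wrist force turned from −1.2 N to +2.7 N, which shows the handle on its lower stop and the spring slack. Then I let go and backed off 12 cm.
- **Last checks:** The final picture matches the slack pose I predicted at the board centre (0.573, 0.022) to a few mm. The grip force is gone, and the bowl and look-alikes were not touched.
- **What disagreed or went wrong:** My first two move calls were refused because each row needs all seven keys, and the robot did not move. Handle angles from the two cameras differed by about 7°, so I used the rim angle, and the wrist camera then confirmed it.
- **Left as is:** I did not turn the tin to line up with the board, so it sits about 29° off the board's edges.

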